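# Clear the repair bench: batteries, knobs and meter to their places

### The arm

A 6-joint arm with a two-finger parallel gripper is mounted at the origin on the work surface. World frame = base frame: x ahead of the robot, y to its left, z up, the work surface at z = 0. Lengths are in m, angles in degrees, forces in N, time in s.
With the tool pointing down it reaches from about 0.4 to 0.825 m from the base axis. Payload 7 kg.
Tool frame: the origin (TCP) lies midway between the tips of the shut fingers; the grasp point (between the pads) lies 19 mm behind it; z points along the fingers, y is the line along which they close (so a half turn about z gives the same grasp; the last joint's range is limited). The gripper opens to 88 mm and grips with 3 to 60 N. Pads are 19 mm wide; open, the fingers measure 130 mm over their backs; the gripper's body (78 mm by 193 mm) begins 47 mm behind the grasp point.
Start: joints at [90.533, 20.546, 0.682, 0, -70.136, -16.507], TCP at [0.186, 0.649, 0.227] pointing down, gripper open.
Joint ranges: [-176.03, 176.03], [-82.01, 121.73], [-58.28, 71.71], [-173.87, 95.51], [-174.79, -0.11], [-173.66, 173.66]. Speed limits (degrees/s): [136.94, 136.94, 172.46, 180, 180, 180].

### API

Orientations are given as a 3x3 rotation matrix whose columns are the frame's x, y, z axes.
In Python, from rig import robot gives the robot as it stands. Calls block until the motion is done:
- robot.goto(position, orientation): joint-space move of the TCP to a pose.
- robot.servo_line(position, ori=None, speed=0.15): straight line of the TCP; ori=None keeps the orientation; speed is the mean speed in m/s.
- robot.movej(angles): joint-space move.
- robot.move_gripper(opening): opening from 0.0 (shut) to 1.0 (fully open); the grip force is fixed at half the most; returns when the fingers have stopped.
- robot.dwell(seconds).
- robot.ik(position, orientation): joint angles nearest the present ones, or None.
- robot.grab_frame(name): name is "scene" or "top" or "wrist"; returns (picture, depth): 400x640x3 uint8, red, green, blue; 400x640 float32, m along the optical axis (not along the pixel's ray), 0 where there is no reading.
- robot.camera_info(name): a dict with "vfov" (degrees; the focal length in pixels is half the picture's height over the tangent of half this angle, whatever the lens; pixels are square), "cx", "cy" (the principal point, pixels), "view" (4x4, takes a point from world to camera coordinates); the wrist camera has in their place "T_tool_cam" (4x4, takes a point from camera to tool coordinates, whose origin is the TCP and whose axes are the flange's). Camera axes: x right, y down, z forward; pixel columns grow to the right and rows downward; lengths in m; the calibration is good to about 2 mm. A picture is of the moment at which its call begins: read the wrist's pose just before it. camera_info takes no time and is no camera call.
A pose or a line that the arm cannot do raises robot.Unreachable and nothing moves.
- robot.job_done(): hands the job in; it is judged then, once.
Readings, each from a call of its own:
- robot.read_t(): time.
- robot.read_qpos(): joint angles.
- robot.read_qvel(): joint speeds.
- robot.read_effort(): joint torques, N m.
- robot.read_position(): TCP position.
- robot.read_tcp_rot(): TCP orientation.
- robot.read_force(): force on the tool from outside, world axes, zero at the start.
- robot.read_ft_torque(): the same for the moment, N m.
- robot.read_grip_width(): opening from 0.0 (shut) to 1.0 (fully open).
- robot.read_finger_force(): force on a finger pad.
Only numpy, scipy, OpenCV 4.12 (cv2) and the standard library are available. Lean on these libraries where they do the work, as an engineer would, in place of code of your own. Each camera call takes 0.05 s, during which the arm holds its last target. There are 200 camera calls.

### The job

Clear the small parts off the repair bench: lay the two block batteries in the two-compartment tray, one to a compartment, and set the two radio knobs side by side in the round dish, neither on top of the other. Put the pocket multimeter back on its sloped stand, lying flat on its back on the slope, square and centred, display end up, with its lower end resting against the bottom lip.

Things in the scene. Friction and masses are not known exactly. Their poses are not given: they have to be found in the camera images.
- battery_a: a nine-volt block battery, dark steel case with a copper band near the terminal end, lying on its long narrow side: 48 mm long (x; the two snap terminals at +x, last 2 mm are their studs), 17 mm wide (y), 26 mm high (z). Origin at its centre, 13 mm above the table at the start. Starts at any yaw. 37 to 60 g. The two batteries are alike and interchangeable
- battery_b: a nine-volt block battery, dark steel case with a copper band near the terminal end, lying on its long narrow side: 48 mm long (x; the two snap terminals at +x, last 2 mm are their studs), 17 mm wide (y), 26 mm high (z). Origin at its centre, 13 mm above the table at the start. Starts at any yaw. 37 to 60 g. The two batteries are alike and interchangeable
- knob_a: a black plastic radio control knob, a plain disc 32 mm in diameter and 22 mm high with a silvery cap and a white pointer mark on top, standing upright. Origin at its centre, 11 mm above the table at the start. 20 to 33 g. The two knobs are alike and interchangeable
- knob_b: a black plastic radio control knob, a plain disc 32 mm in diameter and 22 mm high with a silvery cap and a white pointer mark on top, standing upright. Origin at its centre, 11 mm above the table at the start. 20 to 33 g. The two knobs are alike and interchangeable
- meter: a pocket multimeter, black plastic, 110 mm long (x) by 56 mm wide (y) by 24 mm thick (z), dial 3 mm higher, lying on its back on the table. Origin at the centre of its back (underside); +x points to the display end, -x to the end with the three sockets. Starts with +x within 0.5 rad of world +x. 130 to 210 g, balanced at mid-length
- tray: a fixed shallow white plastic tray, 80 mm (x) by 120 mm (y) outside, walls 14 mm high and 4 mm thick, floor 4 mm thick; one divider of the same height along its x axis at y = 0 makes two compartments of 72 mm (x) by 54 mm (y), with their centres at y = +29 and -29 mm. Origin at the centre of its underside, on the table. Yaw within 0.35 rad of the world's
- dish: a fixed shallow round steel dish, 132 mm across at the rim, 124 mm at the foot, wall 14 mm high and 4 mm thick, flat floor 4 mm thick of about 116 mm diameter. Origin at the centre of its underside, on the table
- stand: fixed aluminium stand, 90 mm wide (y), yaw within 0.35 rad. Its flat, non-slip slope (the meter may stay where let go) faces the robot and rises 30 deg towards +x, 120 mm long. Origin at table height. The slope's foot, at the lip, is at x -55, z 14 mm; the lip, 6 mm thick, stands 14 mm out of the slope. Meter home: its origin at (-7, 0, 41.5) mm, its +x up the slope

How it is judged:
By the outcome, as a careful person would: the job done as asked, in the order asked, and still so for the second after the job is handed in, with the robot touching nothing.
It also fails if it takes over 128 s, if anything falls off the work surface, if the arm or the gripper's body presses on something with over 40 N, if the wrist force passes 120 N, or if a joint passes its speed limit or range.

## Working session

There is one attempt and no reset: what is moved stays moved. The work goes in short steps, each a Python script; the robot and the scene stay as the last script left them, time stands still between calls to the robot, and variables do not carry over. Pictures are saved under pics/ and viewed, at most 14 in all, crops included, and the job is handed in when it is done.

```bash
mkdir -p pics; ls
python3 - <<'E'
from rig import robot
import cv2,numpy as np
for n in ["scene","top"]:
    p,d=robot.grab_frame(n); cv2.imwrite(f"pics/{n}0.png",p[:,:,::-1]); np.savez(f"{n}0.npz",p=p,d=d)
    print(n,{k:np.round(v,4).tolist() for k,v in robot.camera_info(n).items()}, (d>0).mean())
print({k:np.round(v,4).tolist() for k,v in robot.camera_info("wrist").items()}, robot.read_t())
E
```

```text
pics
scene {'vfov': 55.1004, 'cx': 317.2869, 'cy': 208.3323, 'view': [[0.5421, 0.8403, 0.0018, -0.269], [0.6504, -0.4182, -0.6341, -0.2884], [-0.5321, 0.345, -0.7732, 1.2313], [0.0, 0.0, 0.0, 1.0]]} 0.996015625
top {'vfov': 56.875, 'cx': 321.3632, 'cy': 203.8606, 'view': [[0.0085, -1.0, -0.0048, 0.0096], [-0.9988, -0.0082, -0.049, 0.5229], [0.049, 0.0052, -0.9988, 1.0685], [0.0, 0.0, 0.0, 1.0]]} 0.99597265625
{'vfov': 58.8764, 'cx': 321.9757, 'cy': 200.044, 'T_tool_cam': [[0.0007, -0.9603, -0.279, 0.0766], [1.0, 0.0009, -0.0006, 0.0001], [0.0008, -0.279, 0.9603, -0.1579], [0.0, 0.0, 0.0, 1.0]]} 0.1
```

View pics/top0.png

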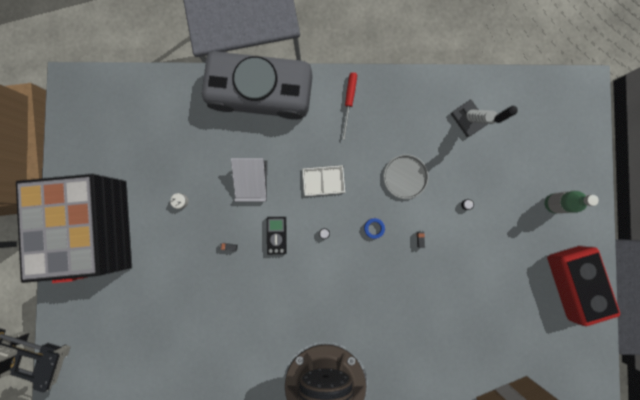

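View pics/scene0.png

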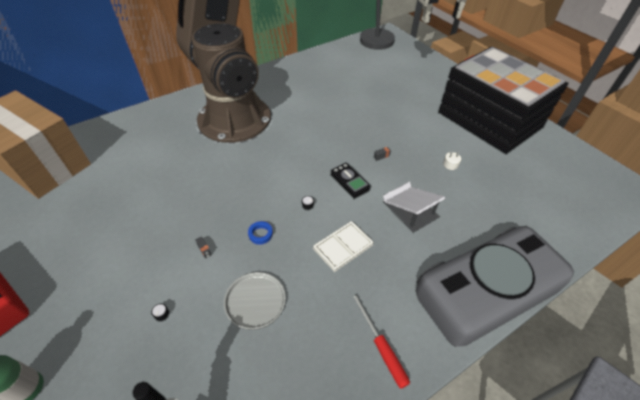

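Everything is visible in the top view. Stand (249,180), tray (323,181), dish (405,178), batteries (228,247) and (420,240), knobs (324,234) and (467,205), meter (276,236). The tape roll (374,228) and the white part (177,202) are distractors. The scene view agrees. Next I take closer wrist views.

```bash
cat > h.py <<'E'
from rig import robot
import cv2,numpy as np
F=200/np.tan(np.radians(58.8764)/2)
def down(yaw,pitch=0):
    "tool z down; tool x at world yaw (deg)"
    a=np.radians(yaw); x=np.array([np.cos(a),np.sin(a),0]); z=np.array([0,0,-1.])
    return np.column_stack([x,np.cross(z,x),z])
def snap(name):
    T=np.eye(4);T[:3,:3]=robot.read_tcp_rot();T[:3,3]=robot.read_position()
    ci=robot.camera_info("wrist"); p,d=robot.grab_frame("wrist")
    cv2.imwrite(f"pics/{name}.png",p[:,:,::-1]); np.savez(name+".npz",p=p,d=d,T=T@ci["T_tool_cam"],c=[ci["cx"],ci["cy"]])
def load(name): 
    z=np.load(name+".npz"); return z["p"],z["d"],z["T"],z["c"]
def ray(uv,T,c,h):
    uv=np.atleast_2d(np.asarray(uv,float)); v=np.column_stack([(uv-c)/F,np.ones(len(uv))])@T[:3,:3].T
    return T[:3,3]+v*((h-T[2,3])/v[:,2])[:,None]
def cloud(d,T,c):
    v,u=np.mgrid[:d.shape[0],:d.shape[1]]
    P=np.dstack([(u-c[0])/F*d,(v-c[1])/F*d,d])
    return P@T[:3,:3].T+T[:3,3]
E
python3 - <<'E'
from h import *
print(robot.read_tcp_rot().round(2).tolist())
for y,n in [(.2,'L'),(-.02,'M'),(-.3,'R')]:
    ok=None
    for yaw in (0,180):
        q=robot.ik([.47,y,.25],down(yaw)); print(n,yaw,None if q is None else np.round(q,0))
    robot.goto([.47,y,.25],down(0)); snap("w"+n)
    p,d,T,c=load("w"+n); P=cloud(d,T,c); print(robot.read_t(),np.median(P[20:180,:,2]))
robot.read_t()
a=[cv2.imread(f"pics/w{n}.png") for n in "LMR"]
cv2.imwrite("pics/LM.png",np.vstack([a[0][:300],a[2][:300]]))
E
```

```text
[[0.96, -0.28, -0.0], [-0.28, -0.96, -0.0], [0.0, 0.0, -1.0]]
L 0 [ 45.   4. -18.   0. -68.  45.]
L 180 [  45.    4.  -18.    0.  -68. -135.]
2.075 0.00021024181333442749
M 0 [ 22.  -0. -22.   0. -68.  68.]
M 180 [  22.   -0.  -22.    0.  -68. -112.]
3.0083 0.0003539519895041088
R 0 [-12.   9. -12.   0. -69. 102.]
R 180 [-12.   9. -12.   0. -69. -78.]
4.1417 0.00012129721879350353
```

View pics/LM.png

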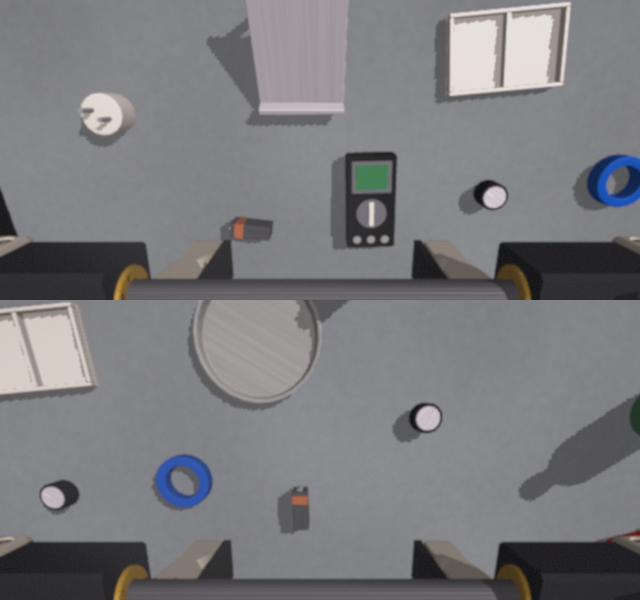

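View pics/wM.png

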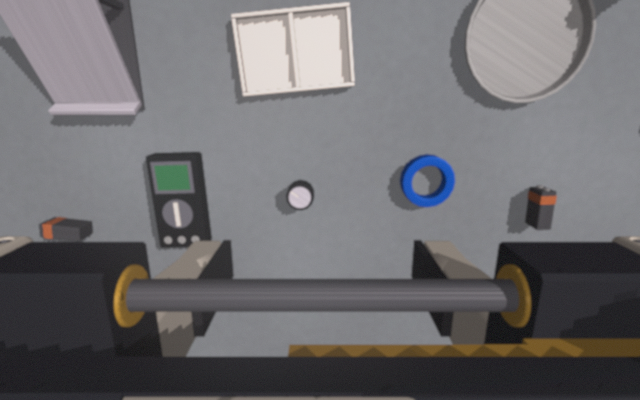

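Left view: stand lip (302,107), battery (251,229) with its copper end to the left, meter (371,199), knob (491,194). Right view: dish (256,35 in its own picture), knob (427,117), battery (300,207). The middle view has the whole tray at (293,50). Next I segment the depth clouds.

```bash
cat >> h.py <<'E'
def rect(P,roi,z0,z1):
    u0,v0,u1,v1=roi; Q=P[v0:v1,u0:u1].reshape(-1,3); Q=Q[(Q[:,2]>z0)&(Q[:,2]<z1)]
    (cx,cy),(w,h),a=cv2.minAreaRect((Q[:,:2]*1000).astype(np.float32))
    if w<h: w,h,a=h,w,a+90
    a=(a+90)%180-90
    return np.round([cx,cy,w,h,a],1),np.percentile(Q[:,2],[5,50,95]).round(4),len(Q)
E
python3 - <<'E'
from h import *
for n,items in {'L':dict(bat=(220,205,280,245,.02,.035),knob=(465,170,515,215,.018,.03),meter=(335,140,405,255,.018,.035),tray=(440,0,580,105,.009,.02)),
 'M':dict(batL=(35,205,100,245,.02,.035),batR=(515,175,565,240,.02,.035),knob=(280,170,320,220,.018,.03),meter=(140,140,215,240,.018,.035),tray=(220,0,365,105,.009,.02)),
 'R':dict(bat=(280,180,320,235,.02,.035),knob1=(30,175,85,215,.018,.03),knob2=(405,95,450,140,.018,.03),dish=(180,0,330,110,.009,.03))}.items():
    p,d,T,c=load("w"+n);P=cloud(d,T,c)
    for k,(a,b,e,f,z0,z1) in items.items(): print(n,k,*rect(P,(a,b,e,f),z0,z1))
    if n=='R':
        Q=P[0:110,180:330].reshape(-1,3);Q=Q[(Q[:,2]>.010)&(Q[:,2]<.03)]
        A=np.column_stack([2*Q[:,:2],np.ones(len(Q))]);s=np.linalg.lstsq(A,(Q[:,:2]**2).sum(1),rcond=None)[0];print('dish',s[:2],np.sqrt(s[2]+s[0]**2+s[1]**2))
    if n=='L':
        Q=P[10:90,262:340].reshape(-1,3);A=np.column_stack([Q[:,:2],np.ones(len(Q))]);s,r,_,_=np.linalg.lstsq(A,Q[:,2],rcond=None)
        print('slope',s,np.degrees(np.arctan(np.hypot(s[0],s[1]))),'yaw',np.degrees(np.arctan2(s[1],s[0])),np.sqrt(r/len(Q)))
        Q=P[0:120,225:370].reshape(-1,3);Q=Q[Q[:,2]>.018]
        res=Q[:,2]-np.column_stack([Q[:,:2],np.ones(len(Q))])@s
        print('edges',[ (lambda S:(S[:,:2].min(0),S[:,:2].max(0),len(S)))(Q[res>.006])]); lip=Q[res>.008]
        (cx,cy),wh,a=cv2.minAreaRect((lip[:,:2]*1000).astype(np.float32));print('lip',cx,cy,wh,a,np.percentile(lip[:,2],[5,50,95]))
        on=Q[abs(res)<.004]; 
        for xx in np.arange(.5,.68,.02):
            S=on[abs(on[:,0]-xx)<.003]
            if len(S): print(round(xx,2),S[:,1].min().round(4),S[:,1].max().round(4))
        np.save('slope.npy',s)
E
```

```text
L bat [397.4 285.2  48.3  18.6  84.9] [0.0219 0.0257 0.0271] 616
L knob [438.2   6.7  31.2  30.8  29.5] [0.02   0.022  0.0233] 608
L meter [431.8 145.4 109.9  55.7   1.2] [0.0223 0.0243 0.0263] 4551
L tray [592.9   9.8 121.4  80.1 -84.8] [0.0099 0.0132 0.015 ] 2331
slope [ 0.38971772 -0.07488077 -0.16956375] 21.645472898037333 yaw -10.876319487168749 [0.02486801]
edges [(array([0.52936489, 0.20026405]), array([0.62779043, 0.26842138]), 810)]
lip 579.5635375976562 234.09921264648438 (97.05536651611328, 66.34164428710938) 1.1403141021728516 [0.05945746 0.06423329 0.40785056]
0.54 0.1984 0.2673
0.56 0.2402 0.2678
0.58 0.1927 0.2684
0.6 0.1789 0.268
0.62 0.1784 0.2427
M batL [396.8 284.2  47.6  17.9  83.6] [0.0215 0.0258 0.0273] 656
M batR [ 423.7 -273.    48.2   18.3    1.4] [0.0217 0.0255 0.0268] 701
M knob [438.    6.1  31.   29.6  -1.9] [0.0206 0.0222 0.0236] 587
M meter [435.8 145.2 101.4  56.3   1.2] [0.022  0.0244 0.0266] 4281
M tray [592.8   9.6 120.1  80.2 -84.8] [0.0108 0.0135 0.0151] 2031
R bat [ 423.5 -273.6   48.5   17.2    2.1] [0.0237 0.0258 0.0271] 604
R knob1 [437.6   5.4  31.5  30.9 -39.2] [0.0196 0.0223 0.0237] 631
R knob2 [ 525.7 -410.9   31.4   30.9   72.3] [0.0204 0.0222 0.0236] 709
R dish [ 591.1 -231.8  130.3   98.5   89.9] [0.0097 0.0134 0.0151] 1430
dish [ 0.60600425 -0.23227202] 0.06281477225509342
```

The three views agree to about 1 mm, so I pick the batteries now. Left battery (397,285) yaw 84°, right battery (423.6,-273) yaw 2°. The tray is at (593,9.7) with yaw 5.2°.

```bash
cat >> h.py <<'E'
TR=np.array([.5929,.0097]); TY=5.2
def lift(z=.15,speed=.25):
    p=robot.read_position(); robot.servo_line([p[0],p[1],z],speed=speed)
def pick(xy,yaw,z,opening,zs=.15):
    robot.goto([*xy,zs],down(yaw)); robot.move_gripper(opening)
    robot.servo_line([*xy,z+.03],speed=.25); robot.servo_line([*xy,z],speed=.08)
    robot.move_gripper(0); w=robot.read_grip_width(); lift(zs)
    print("pick",w*88,robot.read_grip_width()*88,robot.read_finger_force())
def place(xy,yaw,z,opening,zs=.15):
    robot.goto([*xy,zs],down(yaw)); robot.servo_line([*xy,z+.03],speed=.2); robot.servo_line([*xy,z],speed=.05)
    print("force",robot.read_force().round(1),"w",robot.read_grip_width()*88)
    robot.move_gripper(opening); robot.dwell(.2); lift(zs); print("t",robot.read_t())
E
python3 - <<'E'
from h import *
a=np.radians(TY); ty=np.array([-np.sin(a),np.cos(a)])
pick([.3971,.2847],84.3,.012,.45); place(TR+.029*ty,TY,.0172,.30)
snap("c1")
E
```

```text
pick 16.681877637932143 17.022920515422587 29.99986231327057
force [-0.3  0.9  0.1] w 16.76559005361445
t 13.5083
```

View pics/c1.png

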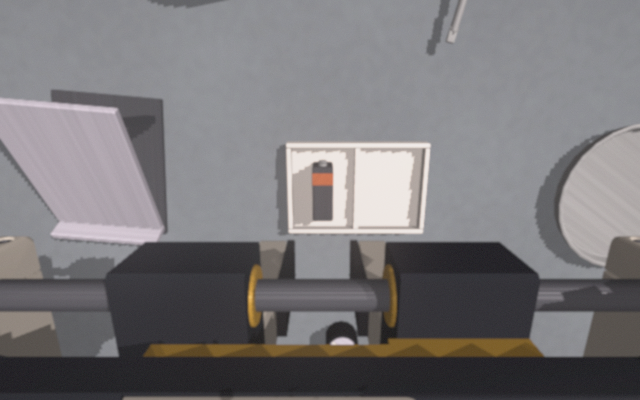

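The battery lies flat in the left compartment at (322,191). Next are the second battery and the knobs.

Run:
```python
from h import *
a=np.radians(TY); ty=np.array([-np.sin(a),np.cos(a)])
pick([.4236,-.2733],1.8,.012,.45); place(TR-.029*ty,TY,.0172,.30)
pick([.4379,.0061],-90,.008,.6); place([.606,-.210],-90,.0132,.48)
pick([.5257,-.4109],-90,.008,.6); place([.606,-.254],-90,.0132,.48)
robot.goto([.50,-.1,.25],down(0)); snap("c2")
robot.goto([.53,.2,.27],down(0)); robot.move_gripper(1.0); snap("c3"); print(robot.read_t())
a=[cv2.imread(f"pics/c{n}.png")[:300] for n in (2,3)]; cv2.imwrite("pics/c23.png",np.vstack(a))
```

```text
pick 16.887488899584067 17.087927074317378 29.99996066093445
force [ 0.3 -0.3 -1.4] w 16.78321629877169
t 21.6417
pick 30.997317233960203 31.33338079236796 29.999919533729553
force [ 0.5  0.4 -0.2] w 31.25218112066238
t 30.1417
pick 30.99297187242224 31.323916617664622 29.99994546175003
force [0.4 0.  0.4] w 31.83633783435547
t 37.3667
40.7167
```

View pics/c23.png

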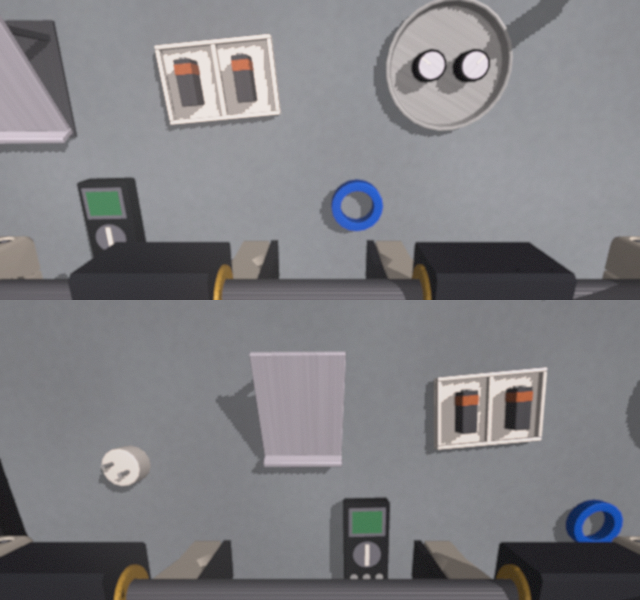

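Both batteries are in the tray at (188,83) and (243,78), one to a compartment. The knobs stand upright and apart in the dish at (430,66) and (471,65). Next I measure the stand (slope 250–345, 53–165 in the lower picture).

Run:
```python
from h import *
for nm,roi,inn in (('c3',(240,45,355,172),(270,65,335,145)),('c1',(0,90,175,245),(40,125,120,205))):
    p,d,T,c=load(nm);P=cloud(d,T,c)
    u0,v0,u1,v1=inn;Q=P[v0:v1,u0:u1].reshape(-1,3);cc=Q.mean(0)
    for _ in range(3):
        n=np.linalg.svd(Q-Q.mean(0),full_matrices=False)[2][2];n*=np.sign(n[2]);cc=Q.mean(0);Q=Q[abs((Q-cc)@n)<.003]
    yaw=np.arctan2(-n[1],-n[0]);print(nm,'tilt',np.degrees(np.arccos(n[2])),'plane yaw',np.degrees(yaw),len(Q))
    u0,v0,u1,v1=roi;A=P[v0:v1,u0:u1].reshape(-1,3);r=(A-cc)@n
    S=A[(abs(r)<.003)&(A[:,2]>.012)]
    R=cv2.minAreaRect((np.column_stack([S@[np.cos(yaw),np.sin(yaw),0]/np.cos(np.radians(30)),S@[-np.sin(yaw),np.cos(yaw),0]])*1000).astype(np.float32))
    print('slope rect (slope frame)',R)
    rr=[]
    L=A[(r>.007)&(r<.02)&(A[:,2]>.018)&(A[:,2]<.045)]
    Rl=cv2.minAreaRect((L[:,:2]*1000).astype(np.float32));print('lip',Rl,len(L),np.percentile(L[:,2],[5,50,95]))
    e=np.radians(-3)
    for yw in np.radians([-6,-4,-2,0,2]):
        b=S@[-np.sin(yw),np.cos(yw),0]; print(round(np.degrees(yw)), 'width',np.percentile(b,[.5,99.5]).round(4),np.ptp(b).round(4))
    h=[np.cos(yaw),np.sin(yaw),0]
    # slope height: horizontal coord (along yaw) where plane reaches z=.014, at y=center
    print('plane at z14: point dist along h from cc', (cc@h-(cc[2]-.014)/np.tan(np.arccos(n[2]))), 'cc',cc)
    s=S@h;print('range along h',np.percentile(s,[.5,99.5]),'z',np.percentile(S[:,2],[.5,99.5]))
p,d,T,c=load('c3');print(rect(cloud(d,T,c),(335,195,400,240),.018,.035))
for nm in ('c3','c1'):
    pass
```

```text
c3 tilt 32.134875879624374 plane yaw -0.06919724273434988 1189
slope rect (slope frame) ((683.8751220703125, 224.0537567138672), (121.40960693359375, 90.0382308959961), 0.20530036091804504)
lip ((534.2386474609375, 223.49925231933594), (9.92580795288086, 89.10958099365234), 0.9825731515884399) 652 [0.0186847  0.02372347 0.02610533]
-6 width [0.2375 0.3315] 0.0997
-4 width [0.2185 0.3104] 0.0965
-2 width [0.1991 0.289 ] 0.0931
0 width [0.1789 0.2678] 0.0902
2 width [0.1576 0.247 ] 0.0926
plane at z14: point dist along h from cc 0.545044936991143 cc [0.59578508 0.22052242 0.04570472]
range along h [0.54097139 0.64464494] z [0.01387911 0.07415262]
c1 tilt 30.31453622414547 plane yaw -1.3916348567006747 2539
slope rect (slope frame) ((676.3074951171875, 237.23219299316406), (127.81822967529297, 91.30979919433594), 1.2569239139556885)
lip ((533.3087158203125, 222.5787811279297), (10.115304946899414, 90.3353271484375), 0.0032652695663273335) 1067 [0.02006647 0.02373099 0.02601329]
-6 width [0.2356 0.3279] 0.0984
-4 width [0.2167 0.3077] 0.0961
-2 width [0.1976 0.2871] 0.0937
0 width [0.1778 0.2668] 0.0913
2 width [0.1562 0.2463] 0.0932
plane at z14: point dist along h from cc 0.5358864031480128 cc [0.60047751 0.22123014 0.04852096]
range along h [0.53382357 0.64031354] z [0.01375695 0.07401777]
(array([462.7, 146.4,  56. ,  48.3, -89. ]), array([0.0216, 0.0243, 0.026 ]), 1783)
```

The stand sits at about (596,223) mm with yaw ≈ 0. I pick the meter, lower it tilted onto the slope, then slide it down to the lip by feel.

```bash
cat >> h.py <<'E'
c30,s30=np.cos(np.pi/6),.5
RX=np.array([c30,0,s30]);RZ=np.array([s30,0,-c30]);RS=np.column_stack([RX,np.cross(RZ,RX),RZ]);NN=-RZ
H=np.array([.589,.223,.0415])
def sp(up,out): return H+RX*up+NN*(out+.007)
E
python3 - <<'E'
from h import *
print(robot.ik(sp(.008,.08),RS))
pick([.432,.1455],1.1,.007,1.0)
robot.goto(sp(.008,.09),RS); robot.servo_line(sp(.008,.015),speed=.15); robot.dwell(.2)
f0=robot.read_force(); print(f0.round(1))
def f(): robot.dwell(.1); d=robot.read_force()-f0; return d@NN,d@RX
for o in np.arange(.006,-.004,-.001):
    robot.servo_line(sp(.008,o),speed=.03); a=f(); print('n',round(o,4),np.round(a,1))
    if a[0]>2.5: break
robot.servo_line(sp(.008,o+.0012),speed=.03);print(np.round(f(),1))
for u in np.arange(.006,-.006,-.001):
    robot.servo_line(sp(u,o+.0012),speed=.03); a=f(); print('u',round(u,4),np.round(a,1))
    if a[1]>4: break
snap("c4"); print(robot.read_grip_width()*88,robot.read_t())
E
```

```text
None
pick 55.98532777369561 55.89240447676601 29.98963326215744Traceback (most recent call last):
  File "<stdin>", line 4, in <module>
rig.Unreachable: the arm cannot take that pose within its joint ranges
```

Run:
```python
from h import *
print(robot.read_qpos().round(1),robot.read_position().round(3))
for t in (0,10,20,30):
    a=np.radians(t);X=np.array([np.cos(a),0,np.sin(a)]);Z=np.array([np.sin(a),0,-np.cos(a)])
    for fl in (1,-1):
        R=np.column_stack([fl*X,np.cross(Z,fl*X),Z])
        for out in (.007,.03,.09):
            q=robot.ik(H+X*.008-Z*out,R);print(t,fl,out,None if q is None else np.round(q,1))
```

```text
[ 43.5   3.6 -32.3  -0.1 -54.1  47.6] [0.431 0.145 0.149]
0 1 0.007 [ 38.   26.1 -16.2   0.  -47.7  52. ]
0 1 0.03 [ 38.   24.7 -15.    0.  -50.3  52. ]
0 1 0.09 [ 38.   21.2 -11.5   0.  -57.3  52. ]
0 -1 0.007 [  38.    26.1  -16.2    0.   -47.7 -128. ]
0 -1 0.03 [  38.    24.7  -15.     0.   -50.3 -128. ]
0 -1 0.09 [  38.    21.2  -11.5    0.   -57.3 -128. ]
10 1 0.007 [ 41.8  21.6 -29.8  12.7 -31.7  37.8]
10 1 0.03 [ 42.2  19.7 -28.7  11.8 -34.7  38.5]
10 1 0.09 [ 43.   15.  -25.7  10.1 -42.5  39.9]
10 -1 0.007 [  41.8   21.6  -29.8   12.7  -31.7 -142.2]
10 -1 0.03 [  42.2   19.7  -28.7   11.8  -34.7 -141.5]
10 -1 0.09 [  43.    15.   -25.7   10.1  -42.5 -140.1]
20 1 0.007 [ 33.3  17.1 -51.8  68.9 -11.6 -10.2]
20 1 0.03 [ 39.5  15.1 -49.1  51.8 -16.1   1.5]
20 1 0.09 [ 46.1   9.6 -43.5  33.4 -26.6  15.1]
20 -1 0.007 [ 33.3  17.1 -51.8  68.9 -11.6 169.8]
20 -1 0.03 None
20 -1 0.09 [  46.1    9.6  -43.5   33.4  -26.6 -164.9]
30 1 0.007 None
30 1 0.03 None
30 1 0.09 None
30 -1 0.007 None
30 -1 0.03 None
30 -1 0.09 None
```

The tool cannot reach a 30° lean there. I set the meter back down and regrip it with the tool leaning -20°, so that placing needs only +10°.

```bash
cat >> h.py <<'E'
def tilt(t,yaw=0):
    a=np.radians(t);b=np.radians(yaw);cy,sy=np.cos(b),np.sin(b)
    W=np.array([[cy,-sy,0],[sy,cy,0],[0,0,1]])
    X=np.array([np.cos(a),0,np.sin(a)]);Z=np.array([np.sin(a),0,-np.cos(a)])
    return W@np.column_stack([X,np.cross(Z,X),Z])
PL=tilt(10)
def sp(up,out): return H+RX*up+NN*(out+.011)
E
python3 - <<'E'
from h import *
M=np.array([.432,.1455,.011]);R=tilt(-20,1.1)
for o in (0,.06,.13): q=robot.ik(M-R[:,2]*o,R);print(o,None if q is None else np.round(q,1))
for u,o in ((.008,.09),(.008,0),(-.006,0)): q=robot.ik(sp(u,o),PL);print(u,o,None if q is None else np.round(q,1))
robot.servo_line([.432,.1455,.03],speed=.2);robot.servo_line([.432,.1455,.0072],speed=.06)
robot.move_gripper(1.0);robot.dwell(.1);lift(.13)
snap("c5")
p,d,T,c=load("c5");P=cloud(d,T,c)
m=(P[:,:,2]>.018)&(P[:,:,2]<.03)&(abs(P[:,:,0]-.44)<.08)&(abs(P[:,:,1]-.1455)<.04);Q=P[m];print(Q.min(0),Q.max(0),len(Q),robot.read_t())
E
```

```text
0 [ 33.6  26.5 -21.3 -12.3 -59.8  65.3]
0.06 [ 32.6  23.5 -16.7 -11.2 -67.4  64.4]
0.13 [ 31.4  21.2 -10.4 -10.2 -76.1  63.7]
0.008 0.09 [ 45.8  12.  -29.8  10.8 -41.7  36.6]
0.008 0 [ 42.2  20.8 -30.1  12.6 -32.2  37.5]
-0.006 0 [ 43.   20.5 -32.2  13.4 -30.6  35.8]
[0.3767311  0.1164526  0.01816068] [0.48693808 0.17470319 0.02890263] 9653 46.9333
```

Run:
```python
from h import *
M=np.array([.4318,.1456,.011]);R=tilt(-20,1.1)
robot.goto(M-R[:,2]*.11,R); robot.servo_line(M-R[:,2]*.03,speed=.2); robot.servo_line(M,speed=.06)
robot.move_gripper(0); print(robot.read_grip_width()*88)
robot.servo_line(M+[0,0,.12],speed=.2)
robot.goto(sp(.008,.09),PL); robot.servo_line(sp(.008,.015),speed=.15); robot.dwell(.2)
f0=robot.read_force(); print(f0.round(1))
def f(): robot.dwell(.1); d=robot.read_force()-f0; return d@NN,d@RX
for o in np.arange(.006,-.004,-.001):
    robot.servo_line(sp(.008,o),speed=.03); a=f(); print('n',round(o,4),np.round(a,1))
    if a[0]>2.5: break
robot.servo_line(sp(.008,o+.0012),speed=.03);print(np.round(f(),1))
for u in np.arange(.006,-.006,-.001):
    robot.servo_line(sp(u,o+.0012),speed=.03); a=f(); print('u',round(u,4),np.round(a,1))
    if a[1]>4: break
snap("c4"); print(robot.read_grip_width()*88,robot.read_t())
```

```text
56.0476422952888
[-0.6  0.2 -1.7]
n 0.006 [-0.8  0.6]
n 0.005 [-0.7  0.2]
n 0.004 [0.5 0.7]
n 0.003 [0.1 0.5]
n 0.002 [-0.3  0.9]
n 0.001 [-0.8  0.4]
n 0.0 [10.2 -0.8]
[0.6 0.3]
u 0.006 [-1.   1.1]
u 0.005 [-0.7  0.6]
u 0.004 [-1.   0.3]
u 0.003 [0.5 0.6]
u 0.002 [-1.2  1.2]
u 0.001 [0.2 1.5]
u 0.0 [-0.6  1.1]
u -0.001 [-1.3  6.2]
55.747109016172615 57.2667
```

View pics/c4.png

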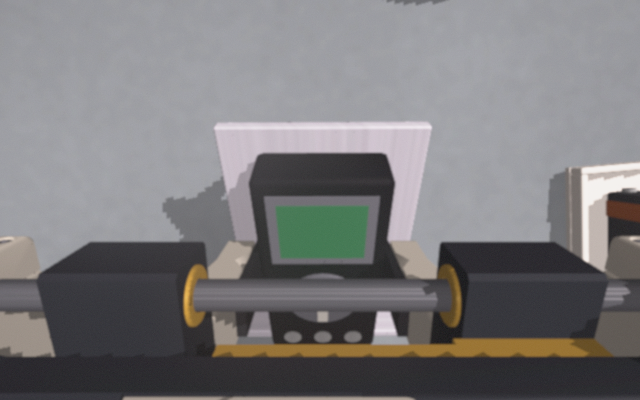

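The meter is on the slope with its display end up, touching the lip. Its columns 252–393 look centred on the slope's 216–431. I check in numbers before release.

```bash
cat > chk.py <<'E'
from h import *
def chk(nm):
    p,d,T,c=load(nm);P=cloud(d,T,c).reshape(-1,3)
    D=P-H; u=D@RX; n=D@NN; P2=np.column_stack([u,D[:,1],n])*1000
    box=(abs(P2[:,1])<60)
    s=P2[box&(abs(P2[:,2])<3)&(u>.055)&(u<.075)]; print('slope y',np.percentile(s[:,1],[.3,99.7]).round(1),'n',np.median(s[:,2]).round(1),'umax',u[box&(abs(P2[:,2])<3)].max())
    m=P2[box&(P2[:,2]>20)&(P2[:,2]<30)&(abs(P2[:,0])<60)&(abs(P2[:,1])<35)]
    for a,b in ((40,55),(20,40),(-52,-42)):
        k=m[(m[:,0]>a)&(m[:,0]<b)]
        if len(k)>20: print(a,b,'meter y',np.percentile(k[:,1],[.5,99.5]).round(1),'n',np.median(k[:,2]).round(1),len(k))
    print('u range',np.percentile(m[:,0],[.2,99.8]))
E
python3 -c "
from chk import *;chk('c4')"
```

```text
slope y [-44.3  44.5] n -0.0 umax 0.06531407814017735
40 55 meter y [-26.9  27.4] n 24.8 5481
20 40 meter y [-27.2  27.4] n 25.7 4906
-52 -42 meter y [-27.4  27.3] n 24.6 1004
u range [-52.33765715  54.92978809]
```

It is centred and square. I seat it, release and look again.

Run:
```python
from chk import *
robot.servo_line(sp(-.001,.0002),speed=.02); print(robot.read_force().round(1))
robot.move_gripper(1.0); robot.dwell(.2)
p=robot.read_position(); robot.servo_line(p-PL[:,2]*.1,speed=.12)
robot.goto([.50,.223,.25],down(0)); robot.dwell(.3); snap("c6"); chk("c6"); print(robot.read_t())
```

```text
[ 1.  -2.5  6.9]
slope y [-44.1  45. ] n 0.1 umax 0.06520013590650528
40 55 meter y [-26.9  28.2] n 24.3 1310
20 40 meter y [-26.8  28.3] n 25.1 1416
-52 -42 meter y [-26.9  27.9] n 24.4 416
u range [-53.80360455  54.87851092]
60.3417
```

View pics/c6.png

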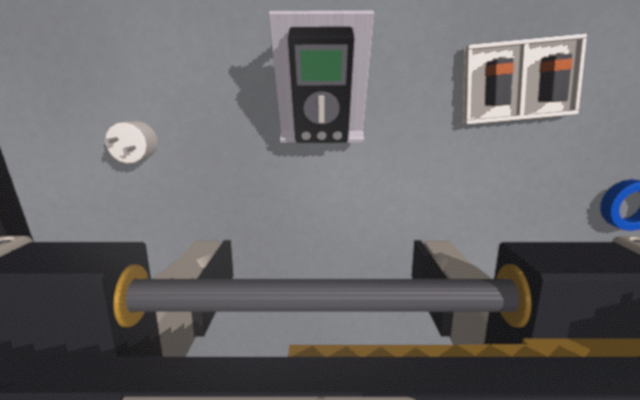

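The meter (320,85) lies square and centred on the slope. It was still pressed against the lip, at about 6 N, when released. Batteries and knobs were checked earlier, so I hand in.

```bash
python3 -c "
from rig import robot
print(robot.job_done())"
```

```text
the job is handed in; nothing more can be done
None
```

I handed the job in at about 60 s: one battery in each tray compartment, both knobs side by side in the dish, and the meter flat, square and centred on its stand, display end up and against the lip (pressed to it by force reading when released).

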